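Put the calibration weights back in their graded block

TASK

The scale checks are finished: put the five knob weights from the bench top back into the wooden weight block, in order of size, each upright and fully down in the well that was bored for it, the largest weight in the widest well and so on down to the smallest. They are calibration weights, so set them down, do not drop them, and do not knock any over.

Things in the scene. Friction and masses are not known exactly. Their poses are not given: they have to be found in the camera images.
- weight_1_mid (a point): loose knob weight, the largest: dark iron; round, 44 mm in diameter, 68 mm tall with its knob; straight sides up to 43 mm, then a shoulder and a 20 mm knob; this point is on its axis, half-way up (34 mm above its foot); z is its axis. Free bench for fingers: 25 mm on both sides, along world y if it starts at y > 0, along x if at y < 0
- weight_2_mid (a point): loose knob weight, bright grey steel, the second largest; at the start it stands on the small grey pocket scale, its foot about 14 mm above the bench; round, 40 mm in diameter, 55 mm tall with its knob; straight sides up to 33 mm, then a shoulder and a 18 mm knob; this point is on its axis, half-way up (27.5 mm above its foot); z is its axis. Free bench for fingers: 25 mm on both sides, along world y if it starts at y > 0, along x if at y < 0
- weight_3_mid (a point): loose knob weight, brass, the middle one of the five in size; round, 34 mm in diameter, 50 mm tall with its knob; straight sides up to 31 mm, then a shoulder and a 16 mm knob; this point is on its axis, half-way up (25 mm above its foot); z is its axis. Free bench for fingers: 25 mm on both sides, along world y if it starts at y > 0, along x if at y < 0
- weight_4_mid (a point): loose knob weight, brass, the second smallest; round, 29 mm in diameter, 42 mm tall with its knob; straight sides up to 26 mm, then a shoulder and a 12 mm knob; this point is on its axis, half-way up (21 mm above its foot); z is its axis. Free bench for fingers: 25 mm on both sides, along world y if it starts at y > 0, along x if at y < 0
- weight_5_mid (a point): loose knob weight, brass, the smallest; round, 22 mm in diameter, 28 mm tall with its knob; straight sides up to 16 mm, then a shoulder and a 9 mm knob; this point is on its axis, half-way up (14 mm above its foot); z is its axis. Free bench for fingers: 25 mm on both sides, along world y if it starts at y > 0, along x if at y < 0
- well_1 (a point): well 52 mm wide for the 44 mm weight (the widest, at one end of the row) in the fixed, light-coloured wooden weight block (70 x 255 x 18 mm, five round wells in one row, graded in width); this point: centre of its floor, 10 mm above the bench, 8 mm below the block's top; z up, the row along y, widest well to +y
- well_2 (a point): well 48 mm wide for the 40 mm weight (second widest, next to the widest) in the fixed, light-coloured wooden weight block (70 x 255 x 18 mm, five round wells in one row, graded in width); this point: centre of its floor, 10 mm above the bench, 8 mm below the block's top; z up, the row along y, widest well to +y
- well_3 (a point): well 42 mm wide for the 34 mm weight (the middle one) in the fixed, light-coloured wooden weight block (70 x 255 x 18 mm, five round wells in one row, graded in width); this point: centre of its floor, 10 mm above the bench, 8 mm below the block's top; z up, the row along y, widest well to +y. On the bench between left and right stands an opened scale, its pan 70 mm up; behind leans a white case 0.25 m high
- well_4 (a point): well 37 mm wide for the 29 mm weight (second narrowest) in the fixed, light-coloured wooden weight block (70 x 255 x 18 mm, five round wells in one row, graded in width); this point: centre of its floor, 10 mm above the bench, 8 mm below the block's top; z up, the row along y, widest well to +y
- well_5 (a point): well 30 mm wide for the 22 mm weight (the narrowest, at the other end) in the fixed, light-coloured wooden weight block (70 x 255 x 18 mm, five round wells in one row, graded in width); this point: centre of its floor, 10 mm above the bench, 8 mm below the block's top; z up, the row along y, widest well to +y

How it is judged (in metres and radians):
At the end, for the whole second after the job is handed in: Each of the five weights stands released and at rest in its own well: axis within 8 mm of the well's centre, foot on the well's floor (height within 3 mm), upright within 5 degrees (horizontal distance between weight_1_mid and well_1 below 0.008 m and height (world z) of weight_1_mid between 0.041 and 0.047 m and angle between each of weight_1_mid, weight_2_mid, weight_3_mid, weight_4_mid, weight_5_mid's own z axis and vertical below 0.09 rad and linear speed of each of weight_1, weight_2, weight_3, weight_4, weight_5 below 0.02 m/s and horizontal distance between weight_2_mid and well_2 below 0.008 m and height (world z) of weight_2_mid between 0.0345 and 0.0405 m and horizontal distance between weight_3_mid and well_3 below 0.008 m and height (world z) of weight_3_mid between 0.032 and 0.038 m and horizontal distance between weight_4_mid and well_4 below 0.008 m and height (world z) of weight_4_mid between 0.028 and 0.034 m and horizontal distance between weight_5_mid and well_5 below 0.008 m and height (world z) of weight_5_mid between 0.021 and 0.027 m); the robot touches nothing.
It fails at once if a weight is knocked over (tilted by more than 57 degrees) (angle between any of weight_1_mid, weight_2_mid, weight_3_mid, weight_4_mid, weight_5_mid's own z axis and vertical above 1 rad).
It fails at once if a weight is dropped (it moves faster than 0.6 m/s, a fall of about 2 cm, while no finger touches it) ((linear speed of weight_1 above 0.6 m/s and contact force between the fingers and weight_1 below 0.01 N) or (linear speed of weight_2 above 0.6 m/s and contact force between the fingers and weight_2 below 0.01 N) or (linear speed of weight_3 above 0.6 m/s and contact force between the fingers and weight_3 below 0.01 N) or (linear speed of weight_4 above 0.6 m/s and contact force between the fingers and weight_4 below 0.01 N) or (linear speed of weight_5 above 0.6 m/s and contact force between the fingers and weight_5 below 0.01 N)).
It also fails if it takes over 147 s, if anything falls off the work surface, if the arm or the gripper's body presses on something with over 40 N, if the wrist force passes 120 N, or if a joint passes its speed limit or range.

ROBOT

A 6-joint arm with a two-finger parallel gripper is mounted at the origin on a cart in front of the work surface, level with it; the furniture and walls round the work are solid. World frame = base frame: x ahead of the robot, y to its left, z up, the work surface at z = 0. Lengths are in m, angles in degrees, forces in N, time in s.
With the tool pointing down it reaches from about 0.4 to 0.825 m from the base axis. Payload 7 kg.
Tool frame: the origin (TCP) lies at the very end of the fingers, on their centre line; the grasp point (between the pads) lies 19 mm behind it (ctrl.hold_point_z is the distance from the TCP to the grasp point, in m); z points along the fingers, y is the line along which they close (so a half turn about z gives the same grasp; the last joint's range is limited). The gripper opens to 88 mm and grips with 3 to 60 N. Pads are 19 mm wide; open, the fingers measure 130 mm over their backs; the gripper's body (78 mm by 193 mm) begins 47 mm behind the grasp point.
Start: joints at [91.965, 20.546, 0.682, 0, -70.136, -16.507], TCP at [0.169, 0.653, 0.227] pointing down, gripper open.
Joint ranges: [-176.03, 176.03], [-82.01, 121.73], [-58.28, 71.71], [-173.87, 95.51], [-174.79, -0.11], [-173.66, 173.66]. Speed limits (degrees/s): [136.94, 136.94, 172.46, 180, 180, 180].

INTERFACE

Orientations are given as [roll, pitch, yaw] about the fixed x, y, z axes, in that order (R = Rz(yaw) Ry(pitch) Rx(roll)).
In Python, from plant import sensors, viewer, workorder, ctrl gives the robot as it stands.
- The arm moves only by the shell command python3 -m pendant 'ROWS'. ROWS is JSON, a list of rows, each a list of 3 entries, a list of its own where there are three numbers: the opening, from -1 (shut) to 1 (fully open), so that 0 is half open, then the shift along the tool's x, y, z in m, then the turn, a rotation vector about the tool's x, y, z in degrees. A call has 1 to 10 rows; each row is the pose to reach, as a shift and turn from the pose commanded when the call began, along the tool's axes at that moment; what a row does not reach only later rows make up. A row lasts 1/12 s, in which the tool goes at most 41.7 mm and 7.16 degrees, less where a joint would pass 70% of its speed; a pose out of reach is approached as far as the arm can. A call with a gripper value outside its range is refused whole. The fingers move at their own pace and stop on an object; the grip force is fixed at half the most. Time passes only in rows, so rows that repeat a pose let the fingers close. It gives the time, the measured TCP pose, the force, the opening and the grip force at its end, in the units of the state.
- sensors.get_obs(): the state, without advancing time (a new reading comes with each control period).
- viewer.snapshot(name): name is "side" or "top" or "wrist"; returns the picture (400x640x3 uint8, red, green, blue); there is no depth.
- viewer.camera_params(name): a dict with "fx", "fy", "cx", "cy" (pixels), "dist" ([k1, k2, p1, p2, k3] as OpenCV has them; the pictures are not rectified), "extrinsics" (4x4, takes a point from world to camera coordinates). Camera axes: x right, y up, looking along -z (the intrinsics and any distortion apply to the point x, -y, -z); pixel columns grow to the right and rows downward; lengths in m; the calibration is good to about 2 mm. A picture is of the moment at which its call begins: read the wrist's pose just before it. camera_params takes no time and is no camera call; for the wrist camera it gives the pose at the moment of the call.
- workorder.close_job(): hands the job in; it is judged then, once.
The state is a dict: "clock": time; "joint_pos": joint angles; "qvel": joint speeds; "tau": joint torques, N m; "tool_pos": TCP position; "orientation": TCP orientation; "force": force on the tool from outside, world axes, zero at the start; "moment": the same for the moment, N m; "opening": finger opening in m; "gripper_force": force on a finger pad.
Only numpy, scipy, OpenCV 4.12 (cv2) and the standard library are available. Lean on these libraries where they do the work, as an engineer would, in place of code of your own. Each camera call takes 0.05 s, during which the arm holds its last target. There are 200 camera calls.

## Working session

There is one attempt and no reset: what is moved stays moved. The work goes in short steps, Python scripts to look and compute and a shell command to move; the robot and the scene stay as the last step left them, time stands still between calls to the robot, and variables do not carry over. Pictures are saved under pics/ and viewed, at most 14 in all, crops included, and the job is handed in when it is done.

```bash
ls; mkdir -p pics
python3 - <<'E'
from plant import sensors, viewer, workorder, ctrl
import cv2,numpy as np
o=sensors.get_obs();print(o, ctrl.hold_point_z)
for n in ["top","side","wrist"]:
    p=viewer.camera_params(n);print(n,p)
    cv2.imwrite(f"pics/{n}0.png",viewer.snapshot(n)[:,:,::-1])
E
```

```text
pics
{'clock': 0.0, 'joint_pos': array([ 9.19631507e+01,  2.05910370e+01,  6.33614989e-01, -2.09854470e-02,
       -7.01364120e+01, -1.65051685e+01]), 'qvel': array([ 0.0464855 , -0.02850809, -0.01135799,  0.01493225, -0.00445868,
        0.01966379]), 'tau': array([ 2.03467163e-03, -5.82731438e+01,  2.93045783e+01,  6.99692577e+00,
        6.83535865e-03, -1.56391293e-04]), 'tool_pos': array([0.16940357, 0.65288237, 0.22562326]), 'orientation': array([ 1.79904427e+02, -7.74634359e-03, -1.45491580e+01]), 'force': array([ 0.40068032, -0.24263083, -0.30477222]), 'moment': array([-0.02666019, -0.00782819, -0.01425531]), 'gripper_force': 0.0, 'opening': 0.08760152705697859} 0.0188
top {'fx': 464.04562755476246, 'fy': 464.04562755476246, 'cx': 322.7456475469003, 'cy': 203.1216452381327, 'dist': array([-0.06588832,  0.        ,  0.        ,  0.        ,  0.        ]), 'extrinsics': array([[-2.35023906e-02, -9.99718360e-01, -3.29207384e-03,
        -1.30181249e-02],
       [ 9.92870202e-01, -2.37260704e-02,  1.16815387e-01,
        -5.39945419e-01],
       [-1.16860595e-01, -5.23161171e-04,
[... 327 characters left out ...]
': array([[-0.97017088, -0.24233788,  0.00638799,  0.53164822],
       [ 0.1661208 , -0.64539179,  0.74556912, -0.16675615],
       [-0.17655689,  0.72439063,  0.66639769, -1.02132373],
       [ 0.        ,  0.        ,  0.        ,  1.        ]])}
wrist {'fx': 315.22435423630236, 'fy': 315.22435423630236, 'cx': 313.7331282296866, 'cy': 203.89470690961372, 'dist': array([-0.00267315,  0.        ,  0.        ,  0.        ,  0.        ]), 'extrinsics': array([[-0.25098245, -0.96799087,  0.00122183,  0.67428381],
       [ 0.93343725, -0.24235718, -0.26449556,  0.03400829],
       [ 0.25632541, -0.06524324,  0.96438613, -0.39101662],
       [ 0.        ,  0.        ,  0.        ,  1.        ]])}
```

View pics/top0.png

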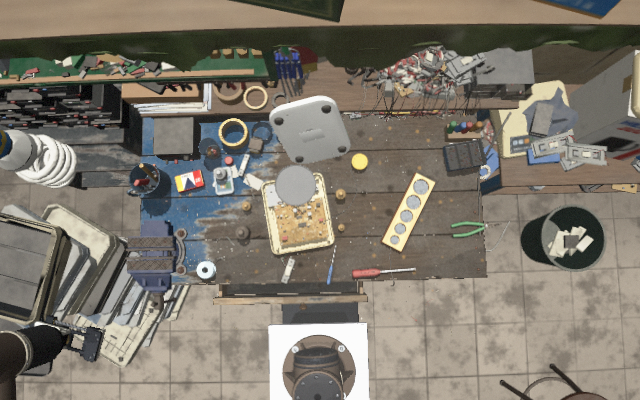

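View pics/side0.png

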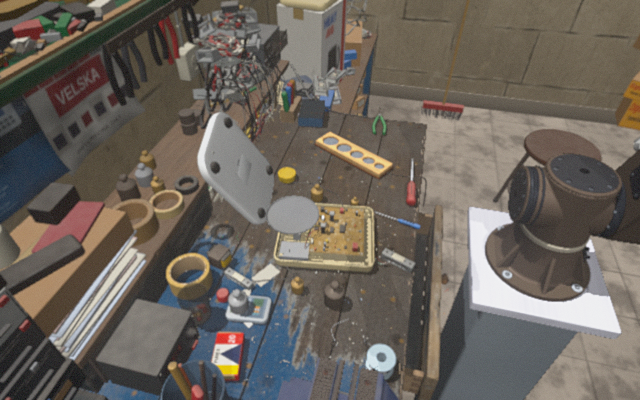

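Top view: up is +x and left is +y. The iron weight is near (243,232), steel on the scale near (223,175), and brass near (245,205), (340,193) and (341,227). The block spans (395,240) to (421,187), with its widest well at the far end. In the side view, iron is at (336,292), steel (238,300), brass (297,285), (317,190) and (354,202). I'll crop in for detail.

Run:
```python
import cv2,numpy as np
t=cv2.imread("pics/top0.png");s=cv2.imread("pics/side0.png")
a=cv2.resize(t[150:270,200:360],None,fx=5,fy=5,interpolation=cv2.INTER_CUBIC)
cv2.imwrite("pics/topc.png",a)
b=cv2.resize(s[170:320,210:410],None,fx=4,fy=4,interpolation=cv2.INTER_CUBIC)
cv2.imwrite("pics/sidec.png",b)
```

```text
(no output)
```

View pics/topc.png

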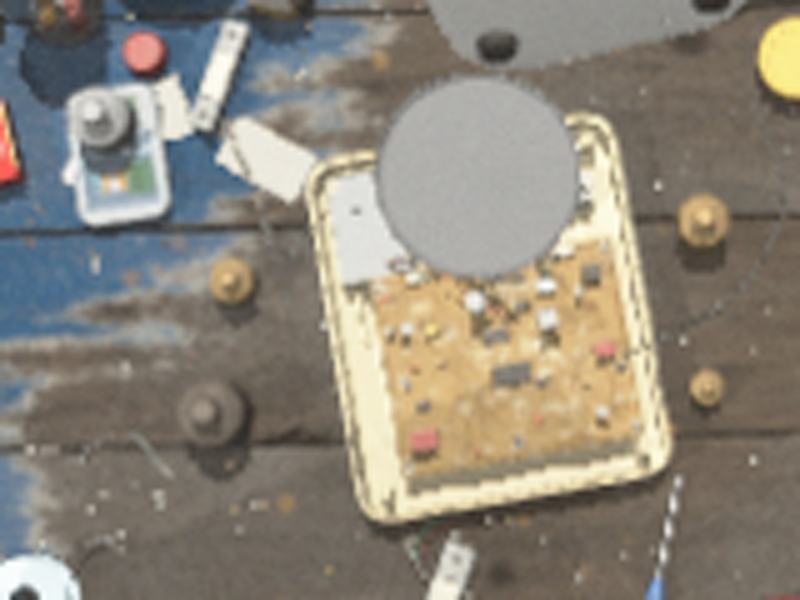

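View pics/sidec.png

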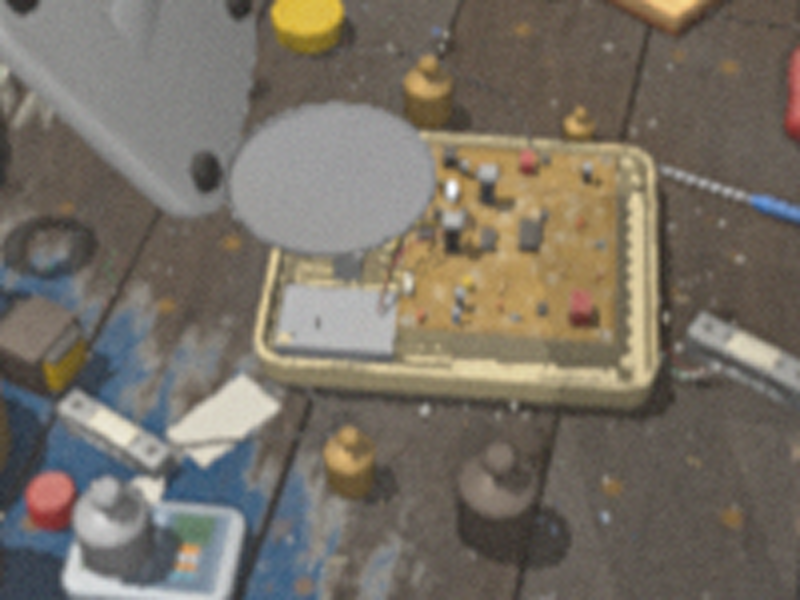

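View pics/wrist0.png

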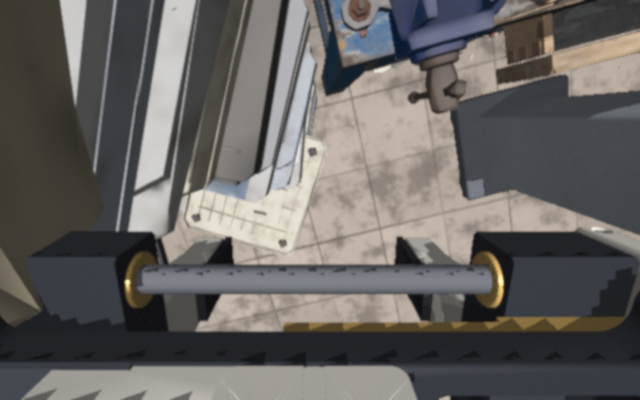

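Brass: the larger one is w3 (right, far), the smallest w5 (right, near), and the left one w4. The first wrist view shows only floor and gripper. Next I'll triangulate the knobs and the block.

```bash
cat > h.py <<'E'
from plant import sensors, viewer, workorder, ctrl
import cv2,numpy as np
from scipy.spatial.transform import Rotation as R
F=np.diag([1,-1,-1.])
def ray(p,uv):
    K=np.array([[p['fx'],0,p['cx']],[0,p['fy'],p['cy']],[0,0,1]])
    q=cv2.undistortPoints(np.array([[uv]],float),K,p['dist'])[0,0]
    E=p['extrinsics'];Rm=E[:3,:3];o=-Rm.T@E[:3,3]
    d=Rm.T@F@np.array([q[0],q[1],1.]);return o,d/np.linalg.norm(d)
def plane(p,uv,z):
    o,d=ray(p,uv);return o+d*(z-o[2])/d[2]
def tri(l):
    A=0;b=0
    for p,uv in l:
        o,d=ray(p,uv);M=np.eye(3)-np.outer(d,d);A=A+M;b=b+M@o
    x=np.linalg.solve(A,b)
    return x,[round(1e3*np.linalg.norm(np.cross(ray(p,uv)[1],x-ray(p,uv)[0])),1) for p,uv in l]
def pix(p,X):
    E=p['extrinsics'];K=np.array([[p['fx'],0,p['cx']],[0,p['fy'],p['cy']],[0,0,1]])
    c=F@(E[:3,:3]@np.array(X)+E[:3,3])
    return cv2.projectPoints(c.reshape(1,3),np.zeros(3),np.zeros(3),K,p['dist'])[0].ravel()
def go(pos,yaw,frm=None):
    """shift (mm) and turn (deg) in tool axes to reach TCP pos, pointing down, yaw as in orientation"""
    if frm is None:
        o=sensors.get_obs();p0=o['tool_pos'];R0=R.from_euler('xyz',o['orientation'],degrees=True)
    else: p0=np.array(frm[0]);R0=R.from_euler('xyz',[180,0,frm[1]],degrees=True)
    R1=R.from_euler('xyz',[180,0,yaw],degrees=True)
    print('shift mm',np.round(1e3*R0.inv().apply(np.array(pos)-p0),1),'turn',np.round((R0.inv()*R1).as_rotvec(degrees=True),2))
E
python3 - <<'E'
from h import *
T=viewer.camera_params("top");S=viewer.camera_params("side")
k={1:((241,232.2),(335,284.25)),2:((219.4,173),(237.75,291.75)),3:((341,193.6),(317,185.75)),4:((246.4,205.8),(297.5,279.25)),5:((341.2,226.8),(354.5,198.5))}
for i,(a,b) in k.items():
    x,r=tri([(T,a),(S,b)]);print(i,x.round(4),r)
im=cv2.imread("pics/top0.png");hsv=cv2.cvtColor(im,cv2.COLOR_BGR2HSV)
m=cv2.inRange(hsv,(12,40,150),(32,200,255));m[:, :375]=0;m[:,445:]=0;m[:165]=0;m[260:]=0
c=max(cv2.findContours(m,cv2.RETR_EXTERNAL,cv2.CHAIN_APPROX_NONE)[0],key=cv2.contourArea)
r=cv2.minAreaRect(c);print(r)
for q in cv2.boxPoints(r): print(plane(T,q,.018).round(4))
print('ctr',plane(T,r[0],.018).round(4))
im[cv2.Canny(m,50,150)>0]=(0,0,255)
cv2.imwrite("pics/blk.png",cv2.resize(im[165:260,370:450],None,fx=5,fy=5,interpolation=cv2.INTER_CUBIC))
o=sensors.get_obs();E=viewer.camera_params("wrist")['extrinsics'];R0=R.from_euler('xyz',o['orientation'],degrees=True).as_matrix()
print('cam in tool',R0.T@(-E[:3,:3].T@E[:3,3]-o['tool_pos']),'look',R0.T@-E[2,:3],R0.as_matrix() if 0 else R0.round(2).tolist())
E
```

```text
1 [0.4492 0.235  0.0628] [np.float64(0.1), np.float64(0.1)]
2 [0.6415 0.3041 0.0639] [np.float64(0.4), np.float64(0.4)]
3 [ 0.5678 -0.0853  0.0456] [np.float64(0.4), np.float64(0.4)]
4 [0.5364 0.2222 0.0342] [np.float64(0.1), np.float64(0.1)]
5 [ 0.4614 -0.0839  0.0235] [np.float64(0.2), np.float64(0.2)]
((408.2312927246094, 211.62135314941406), (21.98537254333496, 77.92623138427734), 26.221967697143555)
[ 0.4104 -0.2125  0.018 ]
[ 0.6381 -0.3354  0.018 ]
[ 0.604  -0.3994  0.018 ]
[ 0.3773 -0.2754  0.018 ]
ctr [ 0.5064 -0.305   0.018 ]
cam in tool [ 7.05544958e-02  3.61929280e-05 -1.59526059e-01] look [-2.64633480e-01 -1.87230140e-04  9.64349048e-01] [[0.97, -0.25, -0.0], [-0.25, -0.97, -0.0], [0.0, 0.0, -1.0]]
```

View pics/blk.png

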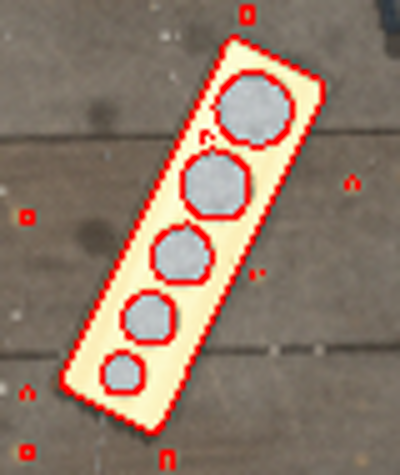

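The block came out cleanly: mask boundary on its outline and all five wells, row direction about -28° in world, widest well far. The heights match the text (knob tops 68, 69, 50, 42 and 28 mm). Next: the well centres and the first move to view the left group.

Run:
```python
from h import *
def wells(im,p,roi):
    x0,x1,y0,y1=roi
    hsv=cv2.cvtColor(im,cv2.COLOR_BGR2HSV);m=cv2.inRange(hsv,(12,40,150),(32,200,255))
    k=np.zeros_like(m);k[y0:y1,x0:x1]=1;m=m*k
    cs,h=cv2.findContours(m,cv2.RETR_CCOMP,cv2.CHAIN_APPROX_NONE)
    b=max(range(len(cs)),key=lambda i:cv2.contourArea(cs[i]))
    hs=[cs[i] for i in range(len(cs)) if h[0][i][3]==b and cv2.contourArea(cs[i])>40]
    out=[]
    for c in sorted(hs,key=lambda c:-cv2.contourArea(c)):
        P=np.array([plane(p,q[0],.018)[:2] for q in c.astype(float)])
        (cx,cy),r=cv2.minEnclosingCircle((P*1e3).astype(np.float32)); e=cv2.fitEllipse((P*1e3).astype(np.float32))
        out.append((e[0],e[1]))
    return out
for n in("top","side"):
    p=viewer.camera_params(n);im=cv2.imread(f"pics/{n}0.png")
    for e in wells(im,p,(375,445,165,260) if n=="top" else (305,400,120,185)): print(n,np.round(e[0],1),np.round(e[1],1))
T=viewer.camera_params("top");S=viewer.camera_params("side")
print('case lo right',tri([(T,(350,154)),(S,(272,195))]),'lo left',tri([(T,(296,163.6)),(S,(255,224))]))
print('dark pot',plane(T,(212,165),0))
go((.42,.25,.25),0)
```

```text
top [ 588.4 -349. ] [52.3 53.8]
top [ 538.7 -321.3] [48.5 49.7]
top [ 492.9 -297. ] [42.3 43.2]
top [ 452.  -274.1] [37.2 37.7]
top [ 416.5 -255.5] [30.4 30.8]
side [ 588.4 -345.7] [48.9 50.8]
side [ 538.2 -317.7] [42. 48.]
side [ 493.6 -292.7] [35.8 41.8]
side [ 453.  -271.5] [30.4 36.1]
case lo right (array([ 0.71979233, -0.1248813 , -0.05792584]), [np.float64(0.4), np.float64(0.4)]) lo left (array([0.68738222, 0.06263143, 0.00933251]), [np.float64(10.7), np.float64(10.7)])
dark pot [0.68121119 0.34365765 0.        ]
shift mm [343.8 327.2 -23.7] turn [  0.07   0.   -14.55]
```

```bash
python3 -m pendant '[[1,[0.344,0.327,-0.024],[0,0,-14.55]],[1,[0.344,0.327,-0.024],[0,0,-14.55]],[1,[0.344,0.327,-0.024],[0,0,-14.55]],[1,[0.344,0.327,-0.024],[0,0,-14.55]],[1,[0.344,0.327,-0.024],[0,0,-14.55]],[1,[0.344,0.327,-0.024],[0,0,-14.55]],[1,[0.344,0.327,-0.024],[0,0,-14.55]],[1,[0.344,0.327,-0.024],[0,0,-14.55]],[1,[0.344,0.327,-0.024],[0,0,-14.55]],[1,[0.344,0.327,-0.024],[0,0,-14.55]]]'
python3 - <<'E'
from h import *
go((.42,.25,.25),0)
p=viewer.camera_params("wrist");im=viewer.snapshot("wrist")[:,:,::-1];print(sensors.get_obs()['qvel'].round(1))
cv2.imwrite("pics/w1.png",im)
import pickle;pickle.dump(p,open("w1.pkl","wb"))
for X in [(.449,.235,.063),(.6415,.304,.064),(.536,.222,.037)]: print(pix(p,X).round(1))
E
```

```text
clock: 0.98
tool_pos: [0.3899, 0.2981, 0.2478]
orientation: [-180.0, -0.0, 0.0]
force: [1.6, 0.6, -0.2]
opening: 0.0873
gripper_force: 0.0
shift mm [30.1 48.2 -2.2] turn [-0.02 -0.01  0.03]
[ 4.8  0.9  0.9 -0.6  0.7 -9.3]
[373.4 128.7]
[307.8 -90.8]
[385.3  44.4]
```

View pics/w1.png

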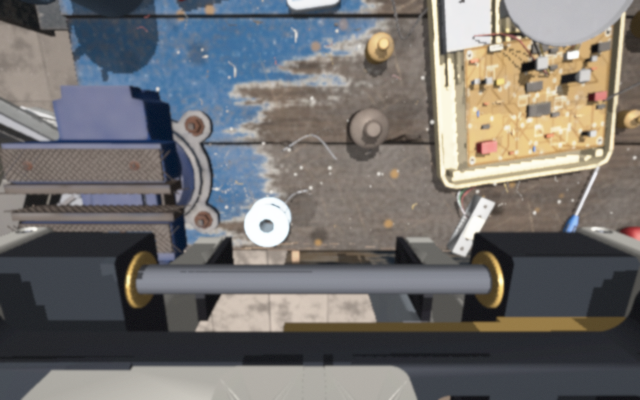

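The wrist view shows the iron knob at (374,129) and the w4 knob at (383,44), both within 2 px of the prediction, so the triangulation holds. I'll refine with all three views and move above w1.

```bash
python3 - <<'E'
from h import *
import pickle
p=pickle.load(open("w1.pkl","rb"));T=viewer.camera_params("top");S=viewer.camera_params("side")
print(tri([(T,(241,232.2)),(S,(335,284.25)),(p,(374,129))]))
print(tri([(T,(246.4,205.8)),(S,(297.5,279.25)),(p,(383,44))]))
E
python3 -m pendant '[[1,[0.030,0.030,0.040],[0,0,0]],[1,[0.059,0.063,0.08],[0,0,0]],[1,[0.059,0.063,0.098],[0,0,0]],[1,[0.059,0.063,0.098],[0,0,0]],[1,[0.059,0.063,0.098],[0,0,0]],[1,[0.059,0.063,0.098],[0,0,0]],[1,[0.059,0.063,0.098],[0,0,0]]]'
python3 -c "
from h import *
go((.449,.235,.015),0)"
```

```text
(array([0.4490433 , 0.23475481, 0.0629083 ]), [np.float64(0.4), np.float64(0.2), np.float64(0.5)])
(array([0.53659666, 0.22280437, 0.03422294]), [np.float64(0.7), np.float64(0.5), np.float64(1.1)])
clock: 1.62
tool_pos: [0.449, 0.2384, 0.151]
orientation: [-179.9, -0.1, 0.1]
force: [-0.8, -0.5, 0.3]
opening: 0.0877
gripper_force: 0.0
shift mm [ -0.2   3.6 136. ] turn [-0.08 -0.1   0.06]
```

```bash
python3 -m pendant '[[1,[0,0.0035,0.030],[0,0,0]],[1,[0,0.0035,0.065],[0,0,0]],[1,[0,0.0035,0.100],[0,0,0]],[1,[0,0.0035,0.125],[0,0,0]],[1,[0,0.0035,0.136],[0,0,0]],[1,[0,0.0035,0.136],[0,0,0]],[1,[0,0.0035,0.136],[0,0,0]]]' && python3 -m pendant '[[0,[0,0,0],[0,0,0]],[-1,[0,0,0],[0,0,0]],[-1,[0,0,0],[0,0,0]],[-1,[0,0,0],[0,0,0]],[-1,[0,0,0],[0,0,0]],[-1,[0,0,0],[0,0,0]],[-1,[0,0,0],[0,0,0]],[-1,[0,0,0],[0,0,0]]]'
```

```text
clock: 2.2
tool_pos: [0.4488, 0.2351, 0.0146]
orientation: [-180.0, -0.1, 0.1]
force: [0.7, 0.3, 0.4]
opening: 0.0875
gripper_force: 0.0
clock: 2.87
tool_pos: [0.4492, 0.2346, 0.0141]
orientation: [-179.9, -0.1, 0.0]
force: [-1.1, 3.7, 2.1]
opening: 0.0427
gripper_force: 30.0
```

```bash
python3 -m pendant '[[-1,[0,0,-0.015],[0,0,0]],[-1,[0,0,-0.045],[0,0,0]],[-1,[0,0,-0.085],[0,0,0]],[-1,[0,0,-0.125],[0,0,0]],[-1,[0,0.01,-0.160],[0,0,0]],[-1,[0,0.03,-0.18],[0,0,0]],[-1,[0,0.06,-0.19],[0,0,0]],[-1,[0,0.1,-0.19],[0,0,0]],[-1,[0,0.14,-0.19],[0,0,0]],[-1,[0,0.18,-0.19],[0,0,0]]]' && python3 -m pendant '[[-1,[0,0.04,0],[0,0,3]],[-1,[0,0.08,0],[0,0,6]],[-1,[0,0.12,0],[0,0,9]],[-1,[0,0.16,0],[0,0,13]],[-1,[-0.005,0.20,0],[0,0,17]],[-1,[-0.008,0.24,-0.005],[0,0,21]],[-1,[-0.009,0.28,-0.01],[0,0,25]],[-1,[-0.009,0.305,-0.01],[0,0,28.4]],[-1,[-0.009,0.32,-0.01],[0,0,28.4]],[-1,[-0.009,0.322,-0.01],[0,0,28.4]]]'
python3 - <<'E'
from h import *
import pickle
p=viewer.camera_params("wrist");im=viewer.snapshot("wrist")[:,:,::-1]
cv2.imwrite("pics/w2.png",im);pickle.dump(p,open("w2.pkl","wb"));print(sensors.get_obs()['qvel'].round(1))
for X in [(588.4,-347.5),(538.5,-319.5),(493.3,-295),(452.5,-273),(416.5,-254.5)]: print(pix(p,(X[0]/1e3,X[1]/1e3,.018)).round(1))
E
```

```text
clock: 3.7
tool_pos: [0.4468, 0.0518, 0.2028]
orientation: [180.0, 0.1, 0.0]
force: [1.2, 1.2, -5.9]
opening: 0.0421
gripper_force: 30.0
clock: 4.53
tool_pos: [0.438, -0.2705, 0.212]
orientation: [180.0, 0.2, -28.6]
force: [-0.2, 0.0, -4.7]
opening: 0.0426
gripper_force: 30.0
[ 2.5 -1.1 -0.8 -0.4  0.1 -1.4]
[309.   14.5]
[308.6  75.9]
[308.9 126.5]
[309.2 168.8]
[310.2 203.4]
```

View pics/w2.png

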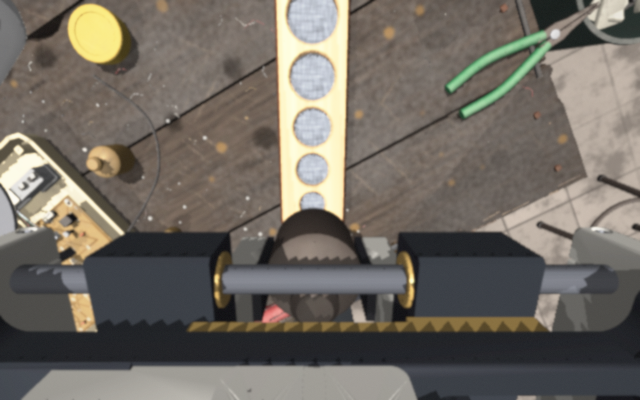

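```bash
cat >> h.py <<'E'
def wells(im,p,zz=.018):
    hsv=cv2.cvtColor(im,cv2.COLOR_BGR2HSV);m=cv2.inRange(hsv,(12,40,150),(32,200,255))
    cs,h=cv2.findContours(m,cv2.RETR_CCOMP,cv2.CHAIN_APPROX_NONE);out=[]
    for c,hh in zip(cs,h[0]):
        if hh[3]<0 or cv2.contourArea(c)<40: continue
        P=np.array([plane(p,q[0],zz)[:2] for q in c.astype(float)])*1e3
        e=cv2.fitEllipse(P.astype(np.float32))
        if min(e[1])>20 and max(e[1])<60 and min(e[1])/max(e[1])>.8: out.append((np.round(e[0],1),np.round(e[1],1),np.round(c[:,0].mean(0),1)))
    return out
E
python3 - <<'E'
from h import *
p=viewer.camera_params("wrist");o=sensors.get_obs();im=viewer.snapshot("wrist")[:,:,::-1].copy()
print(o['tool_pos'],o['orientation'][2],o['qvel'].round(1))
for w in wells(im,p):print(w)
T=viewer.camera_params("top");im=viewer.snapshot("top")[:,:,::-1].copy();cv2.imwrite("pics/t2.png",im)
for w in wells(im,T):print('top',w)
S=viewer.camera_params("side");im=viewer.snapshot("side")[:,:,::-1].copy();cv2.imwrite("pics/s2.png",im)
for w in wells(im,S):print('side',w)
E
```

```text
[ 0.43798392 -0.26955106  0.21196029] -28.57064209362274 [ 2.5 -1.1 -0.8 -0.4  0.1 -1.4]
(array([ 450.6, -275.7]), array([35.5, 36.2]), array([313. , 168.5]))
(array([ 490.9, -297.7]), array([40.5, 41. ]), array([313. , 126.5]))
(array([ 536.2, -322.3]), array([46.6, 47.2]), array([313. ,  75.6]))
top (array([ 416.5, -255.5]), array([30.4, 30.8]), array([394.2, 239.5]))
side (array([ 452.8, -271.5]), array([32.4, 35.5]), array([367.8, 160.3]))
side (array([ 493.4, -292.9]), array([35.1, 42. ]), array([355.8, 154.3]))
side (array([ 538.6, -317.7]), array([43.3, 49.4]), array([343.5, 147.7]))
side (array([ 588.1, -345.6]), array([49.4, 50.7]), array([330.3, 140.7]))
```

Run:
```python
from h import *
import pickle
p=pickle.load(open("w2.pkl","rb"));T=viewer.camera_params("top");S=viewer.camera_params("side")
t=cv2.imread("pics/top0.png")
for w in wells(t,T):print(w)
a=[w for w in wells(t,T) if abs(w[0][0]-492.9)<3][0][2]
pw=viewer.camera_params("wrist")
print('rim3',tri([(T,a),(pw,(313,126.5))]),tri([(T,a),(S,(355.8,154.3))]))
go((.5873,-.3493,.09),-28.5)
```

```text
(array([ 416.5, -255.5]), array([30.4, 30.8]), array([394.2, 239.5]))
(array([ 452. , -274.1]), array([37.2, 37.7]), array([399.5, 228.5]))
(array([ 492.9, -297. ]), array([42.3, 43.2]), array([406. , 215.9]))
(array([ 538.7, -321.3]), array([48.5, 49.7]), array([412.8, 201.8]))
(array([ 588.4, -349. ]), array([52.3, 53.8]), array([420.5, 186.5]))
rim3 (array([ 0.49236566, -0.29605422,  0.02261219]), [np.float64(0.3), np.float64(0.3)]) (array([ 0.4937521 , -0.29761291,  0.01439121]), [np.float64(0.9), np.float64(0.9)])
shift mm [169.6   1.3 122.5] turn [-0.    0.1   0.11]
```

```bash
python3 -m pendant '[[-1,[0.03,0,0],[0,0,0]],[-1,[0.07,0,0],[0,0,0]],[-1,[0.11,0.001,0.02],[0,0,0]],[-1,[0.145,0.001,0.05],[0,0,0]],[-1,[0.165,0.001,0.08],[0,0,0]],[-1,[0.17,0.001,0.11],[0,0,0]],[-1,[0.17,0.001,0.122],[0,0,0]],[-1,[0.17,0.001,0.122],[0,0,0]],[-1,[0.17,0.001,0.122],[0,0,0]],[-1,[0.17,0.001,0.122],[0,0,0]]]'
python3 - <<'E'
from h import *
for n in("top","side"):cv2.imwrite(f"pics/{n}3.png",viewer.snapshot(n)[:,:,::-1])
o=sensors.get_obs();print(o['tool_pos'],o['opening'])
go((.5873,-.3493,.0243),-28.5)
a=cv2.imread("pics/top3.png")[150:230,370:470];b=cv2.imread("pics/side3.png")[90:170,280:380]
cv2.imwrite("pics/c3.png",cv2.resize(np.hstack([a,b]),None,fx=4,fy=4,interpolation=cv2.INTER_CUBIC))
E
```

```text
clock: 5.57
tool_pos: [0.5897, -0.3498, 0.0942]
orientation: [-180.0, -0.2, -28.3]
force: [-0.3, 0.2, -5.3]
opening: 0.0428
gripper_force: 30.0
[ 0.58983787 -0.35009754  0.09475037] 0.04249382944710404
shift mm [-2.9  0.5 70.4] turn [-0.04 -0.25  0.16]
```

View pics/c3.png

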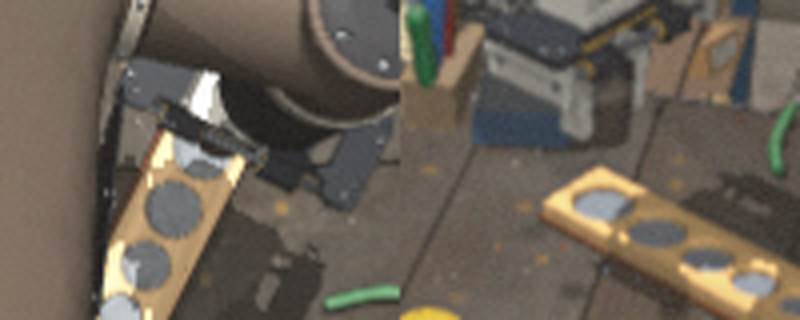

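The side crop shows the iron weight hanging between the fingers above the widest well, and upright. I'll descend to the rim, then slowly.

```bash
python3 -m pendant '[[-1,[-0.002,0.0005,0.015],[0,0,0]],[-1,[-0.003,0.0005,0.035],[0,0,0]],[-1,[-0.003,0.0005,0.050],[0,0,0]],[-1,[-0.003,0.0005,0.059],[0,0,0]],[-1,[-0.003,0.0005,0.062],[0,0,0]],[-1,[-0.003,0.0005,0.064],[0,0,0]],[-1,[-0.003,0.0005,0.066],[0,0,0]],[-1,[-0.003,0.0005,0.068],[0,0,0]]]'; python3 -c "
from h import *
go((.5873,-.3493,.0243),-28.5)"
```

```text
clock: 6.33
tool_pos: [0.5866, -0.3494, 0.0249]
orientation: [-180.0, -0.1, -28.4]
force: [0.8, -0.7, -5.7]
opening: 0.0426
gripper_force: 30.0
shift mm [ 0.5 -0.4  0.6] turn [-0.01 -0.13  0.13]
```

```bash
python3 -m pendant '[[-1,[0,0,0.001],[0,0,0]],[-1,[0,0,0.0015],[0,0,0]],[-1,[0,0,0.0015],[0,0,0]]]'
```

```text
clock: 6.58
tool_pos: [0.5867, -0.3494, 0.0241]
orientation: [-180.0, -0.1, -28.4]
force: [-1.7, 2.9, 4.8]
opening: 0.0426
gripper_force: 30.0
```

```bash
python3 -m pendant '[[0.2,[0,0,0],[0,0,0]],[0.4,[0,0,0],[0,0,0]],[0.7,[0,0,0],[0,0,0]],[0.7,[0,0,0],[0,0,0]],[0.7,[0,0,-0.02],[0,0,0]],[0.7,[0,0,-0.05],[0,0,0]],[1,[0,0,-0.09],[0,0,0]],[1,[0,0,-0.13],[0,0,0]],[1,[0,0,-0.17],[0,0,0]],[1,[0,0,-0.2],[0,0,0]]]'; python3 -c "
from h import *
go((.56,.29,.24),0)"
```

```text
clock: 7.42
tool_pos: [0.5864, -0.3497, 0.2262]
orientation: [180.0, -0.2, -28.4]
force: [1.6, -0.3, 0.9]
opening: 0.087
gripper_force: 0.0
shift mm [-327.2 -550.3  -15. ] turn [  0.05  -0.2  -28.38]
```

```bash
python3 -m pendant '[[1,[-0.015,-0.025,-0.01],[0,0,0]],[1,[-0.035,-0.06,-0.015],[0,0,0]],[1,[-0.056,-0.095,-0.015],[0,0,0]],[1,[-0.077,-0.130,-0.015],[0,0,0]],[1,[-0.098,-0.165,-0.015],[0,0,0]],[1,[-0.119,-0.2,-0.015],[0,0,0]],[1,[-0.14,-0.235,-0.015],[0,0,0]],[1,[-0.161,-0.27,-0.015],[0,0,0]],[1,[-0.182,-0.306,-0.015],[0,0,0]],[1,[-0.2045,-0.344,-0.015],[0,0,0]]]' && python3 -m pendant '[[1,[-0.02,-0.035,0],[0,0,-3.5]],[1,[-0.04,-0.07,0],[0,0,-7]],[1,[-0.06,-0.105,0],[0,0,-11]],[1,[-0.081,-0.14,0],[0,0,-15]],[1,[-0.102,-0.175,0],[0,0,-19]],[1,[-0.12,-0.2,0],[0,0,-23]],[1,[-0.1227,-0.2063,0],[0,0,-28.4]],[1,[-0.1227,-0.2063,0],[0,0,-28.4]],[1,[-0.1227,-0.2063,0],[0,0,-28.4]],[1,[-0.1227,-0.2063,0],[0,0,-28.4]]]'
python3 - <<'E'
from h import *
import pickle
p=viewer.camera_params("wrist");im=viewer.snapshot("wrist")[:,:,::-1].copy();t=viewer.snapshot("top")[:,:,::-1].copy()
cv2.imwrite("pics/w4.png",im);cv2.imwrite("pics/t4.png",t);pickle.dump(p,open("w4.pkl","wb"))
for X in [(.6415,.304,.064),(.5366,.2225,.037)]: print(pix(p,X).round(1))
c=np.vstack([cv2.resize(im[0:230],(640,230)),cv2.resize(t[160:260,360:460],None,fx=3,fy=3)[:, :].copy() if 0 else np.pad(cv2.resize(t[165:255,370:450],None,fx=4,fy=4),((0,0),(0,320),(0,0)))])
cv2.imwrite("pics/c4.png",c);print(c.shape)
E
```

```text
clock: 8.25
tool_pos: [0.5691, 0.0501, 0.2374]
orientation: [-180.0, -0.0, -28.4]
force: [1.1, 0.2, 0.7]
opening: 0.0872
gripper_force: 0.0
clock: 9.08
tool_pos: [0.5597, 0.2874, 0.2371]
orientation: [180.0, 0.0, -0.1]
force: [-0.1, -0.3, 0.2]
opening: 0.0876
gripper_force: 0.0
[297.2 105.9]
[369.  199.6]
(590, 640, 3)
```

View pics/c4.png

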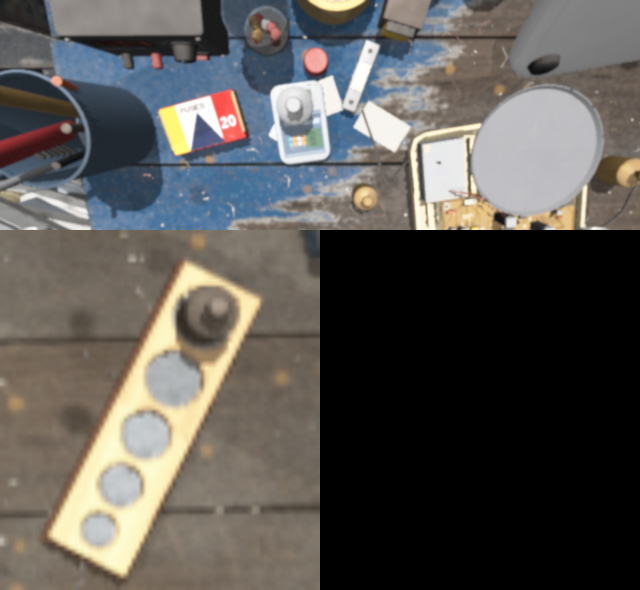

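Top crop: w1 stands in the widest well. Wrist: w2's knob is at (294,104) and w4's at (363,197), a few px left of prediction, with the fuse box and paper close to w2. I'll measure both precisely.

Run:
```python
from h import *
p=viewer.camera_params("wrist");o=sensors.get_obs();im=viewer.snapshot("wrist")[:,:,::-1].copy();T=viewer.camera_params("top");S=viewer.camera_params("side")
print(o['tool_pos'],o['qvel'].round(1))
cv2.imwrite("pics/w5.png",im)
for X in [(.6415,.304,.064),(.5366,.2225,.037)]: print(pix(p,X).round(1))
for k in [(294,104),(293.5,103.5)]: print(tri([(T,(219.4,173)),(S,(237.75,291.75)),(p,k)]),plane(p,k,.064),plane(T,(219.4,173),.064))
print(tri([(T,(246.4,205.8)),(S,(297.5,279.25)),(p,(363,197))]),plane(p,(363,197),.037))
c=cv2.resize(np.hstack([im[80:170,260:340],im[160:250,330:410]]),None,fx=5,fy=5,interpolation=cv2.INTER_CUBIC)
cv2.imwrite("pics/c5.png",c)
```

```text
[0.55984061 0.28700876 0.23730107] [-0.1 -0.1  0.1 -0.   0.   0.4]
[296.9 106.1]
[368.7 199.8]
(array([0.64215243, 0.30513922, 0.06413364]), [np.float64(1.5), np.float64(0.8), np.float64(2.2)]) [0.64354894 0.30690565 0.064     ] [0.64107799 0.30399255 0.064     ]
(array([0.64231047, 0.30531525, 0.06414633]), [np.float64(1.8), np.float64(1.0), np.float64(2.7)]) [0.64403093 0.30740025 0.064     ] [0.64107799 0.30399255 0.064     ]
(array([0.53726069, 0.22435154, 0.03270225]), [np.float64(2.0), np.float64(2.7), np.float64(4.5)]) [0.54000914 0.2293194  0.037     ]
```

View pics/c5.png

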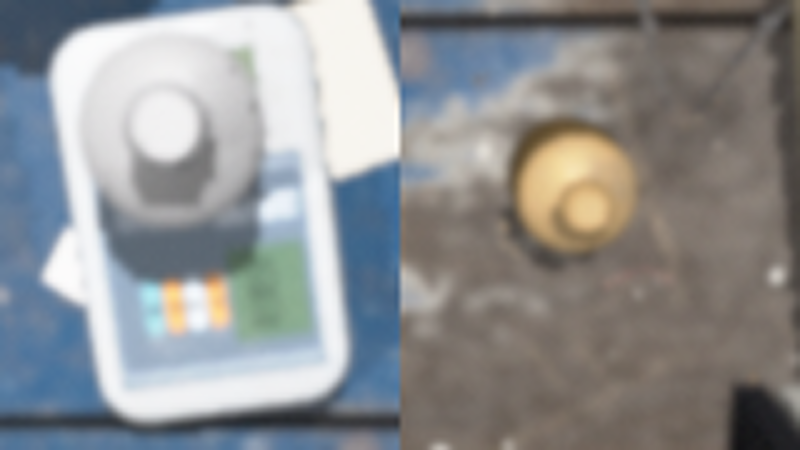

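Crop: w2's knob centre is at wrist (293.4,104.4), and w4's knob at (367.4,201.6), which agrees with its triangulated position. Going for w2 with a narrowed opening.

```bash
python3 -m pendant '[[0.27,[0.03,-0.008,0.01],[0,0,0]],[0.27,[0.06,-0.016,0.02],[0,0,0]],[0.27,[0.0827,-0.0185,0.04],[0,0,0]],[0.27,[0.0827,-0.0185,0.075],[0,0,0]],[0.27,[0.0827,-0.0185,0.11],[0,0,0]],[0.27,[0.0827,-0.0185,0.125],[0,0,0]],[0.27,[0.0827,-0.0185,0.125],[0,0,0]],[0.27,[0.0827,-0.0185,0.125],[0,0,0]]]'; python3 -c "
from h import *
go((.6425,.3055,.027),0)"
```

```text
clock: 9.9
tool_pos: [0.6426, 0.3056, 0.1118]
orientation: [179.9, 0.0, -0.1]
force: [-0.5, 0.2, 1.4]
opening: 0.0558
gripper_force: 0.0
shift mm [ 0.  -0.  84.8] turn [ 0.08  0.05 -0.06]
```

```bash
python3 -m pendant '[[0.27,[0,0,0.02],[0,0,0]],[0.27,[0,0,0.045],[0,0,0]],[0.27,[0,0,0.065],[0,0,0]],[0.27,[0,0,0.08],[0,0,0]],[0.27,[0,0,0.085],[0,0,0]],[0.27,[0,0,0.085],[0,0,0]],[0.27,[0,0,0.085],[0,0,0]]]' && python3 -m pendant '[[0,[0,0,0],[0,0,0]],[-1,[0,0,0],[0,0,0]],[-1,[0,0,0],[0,0,0]],[-1,[0,0,0],[0,0,0]],[-1,[0,0,0],[0,0,0]],[-1,[0,0,0],[0,0,0]]]'
```

```text
clock: 10.48
tool_pos: [0.6436, 0.3072, 0.0293]
orientation: [-179.9, -0.1, 0.0]
force: [1.1, 0.0, 0.6]
opening: 0.0557
gripper_force: 0.0
clock: 10.98
tool_pos: [0.643, 0.3073, 0.0284]
orientation: [-179.9, -0.1, 0.0]
force: [-1.3, 0.7, 6.8]
opening: 0.0385
gripper_force: 30.0
```

```bash
python3 -m pendant '[[-1,[0,0,-0.015],[0,0,0]],[-1,[0,0,-0.045],[0,0,0]],[-1,[0,0,-0.085],[0,0,0]],[-1,[0,0,-0.125],[0,0,0]],[-1,[-0.015,0.005,-0.160],[0,0,0]],[-1,[-0.035,0.02,-0.185],[0,0,0]],[-1,[-0.055,0.045,-0.195],[0,0,0]],[-1,[-0.075,0.08,-0.195],[0,0,0]],[-1,[-0.085,0.115,-0.195],[0,0,0]],[-1,[-0.09,0.15,-0.195],[0,0,0]]]' && python3 -m pendant '[[-1,[0,0.04,0],[0,0,3]],[-1,[0,0.08,0],[0,0,6]],[-1,[0,0.12,0],[0,0,9]],[-1,[0,0.16,0],[0,0,12]],[-1,[-0.003,0.20,0],[0,0,15]],[-1,[-0.006,0.24,0],[0,0,18]],[-1,[-0.01,0.28,0],[0,0,21]],[-1,[-0.012,0.32,0],[0,0,24]],[-1,[-0.015,0.36,0],[0,0,27]],[-1,[-0.016,0.4,0],[0,0,28.5]]]';  python3 -c "
from h import *
go((.5375,-.3218,.0244),-28.5)"
```

```text
clock: 11.82
tool_pos: [0.5496, 0.1551, 0.2216]
orientation: [-180.0, 0.1, 0.1]
force: [1.1, -0.2, -5.1]
opening: 0.0383
gripper_force: 30.0
clock: 12.65
tool_pos: [0.5348, -0.245, 0.2212]
orientation: [-180.0, 0.1, -28.7]
force: [2.0, 1.2, -5.5]
opening: 0.0385
gripper_force: 30.0
shift mm [ 39.7  66.1 196.8] turn [-0.    0.12 -0.17]
```

```bash
python3 -m pendant '[[-1,[0.02,0.033,0],[0,0,0]],[-1,[0.035,0.058,0.02],[0,0,0]],[-1,[0.0397,0.066,0.055],[0,0,0]],[-1,[0.0397,0.066,0.09],[0,0,0]],[-1,[0.0397,0.066,0.125],[0,0,0]],[-1,[0.0397,0.066,0.15],[0,0,0]],[-1,[0.0397,0.066,0.155],[0,0,0]],[-1,[0.0397,0.066,0.155],[0,0,0]],[-1,[0.0397,0.066,0.155],[0,0,0]]]';  python3 -c "
from h import *
go((.5375,-.3218,.0244),-28.5)"
```

```text
clock: 13.4
tool_pos: [0.5404, -0.3206, 0.0679]
orientation: [180.0, -0.0, -28.5]
force: [0.4, -0.3, -4.2]
opening: 0.0386
gripper_force: 30.0
shift mm [-2.   2.4 43.5] turn [ 0.02 -0.02  0.04]
```

```bash
python3 -m pendant '[[-1,[-0.002,0.0024,0.01],[0,0,0]],[-1,[-0.002,0.0024,0.024],[0,0,0]],[-1,[-0.002,0.0024,0.032],[0,0,0]],[-1,[-0.002,0.0024,0.036],[0,0,0]],[-1,[-0.002,0.0024,0.039],[0,0,0]],[-1,[-0.002,0.0024,0.041],[0,0,0]],[-1,[-0.002,0.0024,0.042],[0,0,0]],[-1,[-0.002,0.0024,0.042],[0,0,0]]]';  python3 -c "
from h import *
go((.5375,-.3218,.0244),-28.5)"
```

```text
clock: 14.07
tool_pos: [0.5372, -0.3216, 0.0253]
orientation: [-180.0, -0.0, -28.5]
force: [0.6, 0.1, -3.4]
opening: 0.0382
gripper_force: 30.0
shift mm [0.4 0.  0.9] turn [-0.   -0.02  0.02]
```

```bash
python3 -m pendant '[[-1,[0,0,0.001],[0,0,0]],[-1,[0,0,0.0015],[0,0,0]],[-1,[0,0,0.0015],[0,0,0]]]'
```

```text
clock: 14.32
tool_pos: [0.5374, -0.3217, 0.0245]
orientation: [-180.0, -0.1, -28.5]
force: [-0.7, -0.6, 2.1]
opening: 0.0384
gripper_force: 30.0
```

```bash
python3 -m pendant '[[0.0,[0,0,0],[0,0,0]],[0.2,[0,0,0],[0,0,0]],[0.5,[0,0,0],[0,0,0]],[0.5,[0,0,0],[0,0,0]],[0.5,[0,0,-0.02],[0,0,0]],[0.5,[0,0,-0.05],[0,0,0]],[0.5,[0,0,-0.09],[0,0,0]],[0.5,[0,0,-0.13],[0,0,0]],[0,[0,0,-0.17],[0,0,0]],[0,[-0.01,-0.02,-0.195],[0,0,0]]]' && python3 -m pendant '[[0,[-0.02,-0.035,0],[0,0,-2]],[0,[-0.039,-0.072,0],[0,0,-4]],[0,[-0.058,-0.107,0],[0,0,-6]],[0,[-0.077,-0.142,0],[0,0,-9]],[0,[-0.096,-0.177,0],[0,0,-12]],[0,[-0.115,-0.212,0],[0,0,-15]],[0,[-0.134,-0.247,0],[0,0,-18]],[0,[-0.153,-0.282,0],[0,0,-21]],[0,[-0.172,-0.317,0],[0,0,-25]],[0,[-0.19,-0.352,0],[0,0,-28.5]]]';  python3 -c "
from h import *
go((.5368,.2225,.10),0)"
```

```text
clock: 15.15
tool_pos: [0.5388, -0.3018, 0.2233]
orientation: [180.0, -0.3, -28.6]
force: [1.6, 0.9, 0.8]
opening: 0.0574
gripper_force: 0.0
clock: 15.98
tool_pos: [0.5382, 0.1028, 0.219]
orientation: [-180.0, -0.0, 0.2]
force: [2.2, -0.0, -0.6]
opening: 0.0438
gripper_force: 0.0
shift mm [  -1.1 -119.6  119.1] turn [-0.03 -0.05  0.22]
```

```bash
python3 -m pendant '[[0,[0,-0.035,0],[0,0,0]],[0,[-0.001,-0.07,0],[0,0,0]],[0,[-0.002,-0.105,0],[0,0,0]],[0,[-0.002,-0.1205,0.03],[0,0,0]],[0,[-0.002,-0.1205,0.07],[0,0,0]],[0,[-0.002,-0.1205,0.11],[0,0,0]],[0,[-0.002,-0.1205,0.14],[0,0,0]],[0,[-0.002,-0.1205,0.144],[0,0,0]],[0,[-0.002,-0.1205,0.144],[0,0,0]],[0,[-0.002,-0.1205,0.144],[0,0,0]]]';  python3 -c "
from h import *
go((.536,.2235,.012),0)"
```

```text
clock: 16.82
tool_pos: [0.5377, 0.2218, 0.0761]
orientation: [-180.0, -0.1, 0.0]
force: [-1.0, 0.9, 0.4]
opening: 0.0432
gripper_force: 0.0
shift mm [-1.8 -1.7 64.1] turn [-0.03 -0.09  0.03]
```

```bash
python3 -m pendant '[[0,[-0.0015,-0.0015,0.01],[0,0,0]],[0,[-0.0015,-0.0015,0.028],[0,0,0]],[0,[-0.0015,-0.0015,0.046],[0,0,0]],[0,[-0.0015,-0.0015,0.058],[0,0,0]],[0,[-0.0015,-0.0015,0.0635],[0,0,0]],[0,[-0.0015,-0.0015,0.0635],[0,0,0]],[0,[-0.0015,-0.0015,0.0635],[0,0,0]]]' && python3 -m pendant '[[-0.3,[0,0,0],[0,0,0]],[-1,[0,0,0],[0,0,0]],[-1,[0,0,0],[0,0,0]],[-1,[0,0,0],[0,0,0]],[-1,[0,0,0],[0,0,0]],[-1,[0,0,0],[0,0,0]]]'
```

```text
clock: 17.4
tool_pos: [0.5359, 0.2234, 0.0123]
orientation: [-179.9, -0.1, 0.0]
force: [-0.9, -0.7, 0.7]
opening: 0.0436
gripper_force: 0.0
clock: 17.9
tool_pos: [0.5357, 0.2233, 0.012]
orientation: [-180.0, -0.1, 0.0]
force: [-1.8, 0.1, 6.9]
opening: 0.027
gripper_force: 30.0
```

```bash
python3 -m pendant '[[-1,[0,0,-0.015],[0,0,0]],[-1,[0,0,-0.045],[0,0,0]],[-1,[0,0,-0.085],[0,0,0]],[-1,[0,0,-0.125],[0,0,0]],[-1,[0,0.005,-0.160],[0,0,0]],[-1,[-0.005,0.02,-0.185],[0,0,0]],[-1,[-0.01,0.045,-0.195],[0,0,0]],[-1,[-0.015,0.08,-0.195],[0,0,0]],[-1,[-0.02,0.115,-0.195],[0,0,0]],[-1,[-0.025,0.15,-0.195],[0,0,0]]]' && python3 -m pendant '[[-1,[-0.006,0.037,0],[0,0,3]],[-1,[-0.012,0.075,0],[0,0,6]],[-1,[-0.018,0.112,0],[0,0,9]],[-1,[-0.024,0.15,0],[0,0,12]],[-1,[-0.03,0.19,0],[0,0,15]],[-1,[-0.036,0.23,0],[0,0,18]],[-1,[-0.042,0.27,0],[0,0,21]],[-1,[-0.048,0.305,0],[0,0,24]],[-1,[-0.055,0.335,0],[0,0,27]],[-1,[-0.0595,0.348,0],[0,0,28.5]]]';  python3 -c "
from h import *
go((.4513,-.2749,.022),-28.5)"
```

```text
clock: 18.73
tool_pos: [0.5092, 0.0716, 0.2063]
orientation: [-180.0, -0.0, 0.0]
force: [0.1, -0.5, -0.5]
opening: 0.0269
gripper_force: 29.9
clock: 19.57
tool_pos: [0.4493, -0.2781, 0.2056]
orientation: [180.0, 0.1, -28.8]
force: [-0.1, 0.5, -1.2]
opening: 0.0266
gripper_force: 29.9
shift mm [  0.4  -3.8 183.6] turn [ 0.03  0.06 -0.29]
```

```bash
python3 -m pendant '[[-1,[0,-0.003,0.02],[0,0,0]],[-1,[0,-0.003,0.055],[0,0,0]],[-1,[0,-0.003,0.09],[0,0,0]],[-1,[0,-0.003,0.12],[0,0,0]],[-1,[0,-0.003,0.135],[0,0,0]],[-1,[0,-0.003,0.14],[0,0,0]],[-1,[0,-0.003,0.14],[0,0,0]],[-1,[0,-0.003,0.14],[0,0,0]]]';  python3 -c "
from h import *
go((.4513,-.2749,.022),-28.5)"
```

```text
clock: 20.23
tool_pos: [0.4526, -0.2728, 0.0668]
orientation: [180.0, -0.0, -28.5]
force: [0.3, -0.7, -0.6]
opening: 0.0271
gripper_force: 29.9
shift mm [-0.2  2.5 44.8] turn [ 0.01 -0.04  0.03]
```

```bash
python3 -m pendant '[[-1,[0,0.0025,0.01],[0,0,0]],[-1,[0,0.0025,0.024],[0,0,0]],[-1,[0,0.0025,0.033],[0,0,0]],[-1,[0,0.0025,0.037],[0,0,0]],[-1,[0,0.0025,0.040],[0,0,0]],[-1,[0,0.0025,0.042],[0,0,0]],[-1,[0,0.0025,0.0435],[0,0,0]],[-1,[0,0.0025,0.0435],[0,0,0]]]';  python3 -c "
from h import *
go((.4513,-.2749,.022),-28.5)"; python3 -m pendant '[[-1,[0,0,0.001],[0,0,0]],[-1,[0,0,0.0015],[0,0,0]],[-1,[0,0,0.0015],[0,0,0]]]'
```

```text
clock: 20.9
tool_pos: [0.4511, -0.2748, 0.0227]
orientation: [-180.0, -0.0, -28.5]
force: [-0.1, -0.1, -1.4]
opening: 0.0271
gripper_force: 29.9
shift mm [ 0.3 -0.   0.7] turn [-0.   -0.01  0.01]
clock: 21.15
tool_pos: [0.4513, -0.2749, 0.022]
orientation: [-180.0, -0.1, -28.5]
force: [-1.5, 0.8, 5.7]
opening: 0.027
gripper_force: 30.0
```

```bash
python3 -m pendant '[[-0.2,[0,0,0],[0,0,0]],[0,[0,0,0],[0,0,0]],[0.2,[0,0,0],[0,0,0]],[0.2,[0,0,0],[0,0,0]],[0.2,[0,0,-0.02],[0,0,0]],[0.2,[0,0,-0.05],[0,0,0]],[0.2,[0,0,-0.09],[0,0,0]],[0.2,[0,0,-0.13],[0,0,0]],[0.2,[0,0,-0.17],[0,0,0]],[0.2,[0,0,-0.2],[0,0,0]]]' && python3 -m pendant '[[0.2,[-0.005,-0.02,0],[0,0,7]],[0.2,[-0.012,-0.05,-0.01],[0,0,14]],[0.2,[-0.02,-0.08,-0.02],[0,0,21]],[0.2,[-0.03,-0.11,-0.02],[0,0,28]],[0.2,[-0.04,-0.14,-0.02],[0,0,35]],[0.2,[-0.05,-0.17,-0.02],[0,0,42]],[0.2,[-0.055,-0.2,-0.02],[0,0,49]],[0.2,[-0.062,-0.23,-0.02],[0,0,56]],[0.2,[-0.069,-0.253,-0.02],[0,0,61.5]],[0.2,[-0.069,-0.253,-0.02],[0,0,61.5]]]' && python3 -m pendant '[[0.2,[0,0,0],[0,0,0]],[0.2,[0,0,0],[0,0,0]]]'
python3 - <<'E'
from h import *
import pickle
p=viewer.camera_params("wrist");im=viewer.snapshot("wrist")[:,:,::-1].copy();t=viewer.snapshot("top")[:,:,::-1].copy()
cv2.imwrite("pics/w6.png",im);pickle.dump(p,open("w6.pkl","wb"))
ims=[]
for X in [(.5678,-.0853,.046),(.4614,-.0839,.0235)]:
    u=pix(p,X);print(u.round(1));u=np.clip(u.astype(int),40,None);print(u-40);ims.append(im[u[1]-40:u[1]+40,u[0]-40:u[0]+40])
ims.append(t[170:250,375:455])
cv2.imwrite("pics/c6.png",cv2.resize(np.hstack(ims),None,fx=3.3,fy=3.3,interpolation=cv2.INTER_CUBIC))
E
```

```text
clock: 21.98
tool_pos: [0.4514, -0.2751, 0.2249]
orientation: [-180.0, -0.2, -28.5]
force: [2.3, -0.2, -0.4]
opening: 0.0525
gripper_force: 0.0
clock: 22.82
tool_pos: [0.5118, -0.0162, 0.2409]
orientation: [-180.0, 0.0, -90.3]
force: [-1.3, -0.3, 0.1]
opening: 0.0522
gripper_force: 0.0
clock: 22.98
tool_pos: [0.5107, -0.0196, 0.2409]
orientation: [180.0, -0.0, -89.9]
force: [0.0, -0.4, -0.2]
opening: 0.0527
gripper_force: 0.0
[260.8 122.3]
[220  82]
[355.7 123.5]
[315  83]
```

View pics/c6.png

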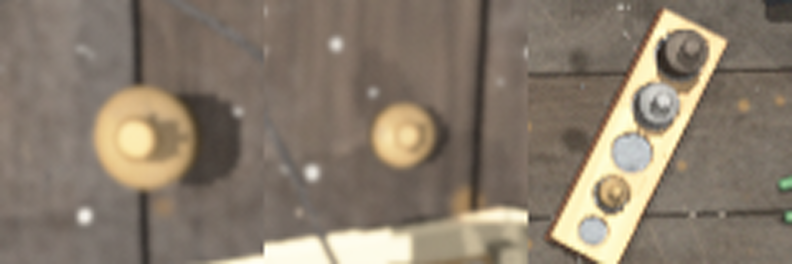

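Wrist: w3's knob is at (261.2,123.8) and w5's at (358.6,123.6), both as predicted within 3 px. The top crop shows w1, w2 and w4 upright in wells 1, 2 and 4.

```bash
python3 -m pendant '[[0.15,[0.02,-0.02,0.01],[0,0,0]],[0.15,[0.045,-0.042,0.025],[0,0,0]],[0.15,[0.06,-0.055,0.055],[0,0,0]],[0.15,[0.065,-0.0573,0.09],[0,0,0]],[0.15,[0.065,-0.0573,0.13],[0,0,0]],[0.15,[0.065,-0.0573,0.155],[0,0,0]],[0.15,[0.065,-0.0573,0.161],[0,0,0]],[0.15,[0.065,-0.0573,0.161],[0,0,0]],[0.15,[0.065,-0.0573,0.161],[0,0,0]]]';  python3 -c "
from h import *
go((.568,-.0845,.013),-90)"
```

```text
clock: 23.83
tool_pos: [0.5691, -0.085, 0.0813]
orientation: [-179.9, -0.0, -90.0]
force: [0.4, -0.5, 0.9]
opening: 0.0502
gripper_force: 0.0
shift mm [-0.6  1.2 68.3] turn [-0.07 -0.02  0.02]
```

```bash
python3 -m pendant '[[0.15,[-0.0005,0.001,0.01],[0,0,0]],[0.15,[-0.0005,0.001,0.028],[0,0,0]],[0.15,[-0.0005,0.001,0.048],[0,0,0]],[0.15,[-0.0005,0.001,0.062],[0,0,0]],[0.15,[-0.0005,0.001,0.068],[0,0,0]],[0.15,[-0.0005,0.001,0.068],[0,0,0]],[0.15,[-0.0005,0.001,0.068],[0,0,0]]]' && python3 -m pendant '[[-0.2,[0,0,0],[0,0,0]],[-1,[0,0,0],[0,0,0]],[-1,[0,0,0],[0,0,0]],[-1,[0,0,0],[0,0,0]],[-1,[0,0,0],[0,0,0]],[-1,[0,0,0],[0,0,0]]]'
```

```text
clock: 24.42
tool_pos: [0.5681, -0.0838, 0.0132]
orientation: [-179.9, 0.0, -90.0]
force: [-0.3, 0.1, -0.0]
opening: 0.0503
gripper_force: 0.0
clock: 24.92
tool_pos: [0.5677, -0.0839, 0.0129]
orientation: [-179.9, 0.0, -90.0]
force: [-1.3, 1.2, 5.5]
opening: 0.0316
gripper_force: 30.0
```

```bash
python3 -m pendant '[[-1,[0,0,-0.015],[0,0,0]],[-1,[0,0,-0.045],[0,0,0]],[-1,[0,0,-0.08],[0,0,0]],[-1,[0,0,-0.11],[0,0,0]],[-1,[0,0,-0.135],[0,0,0]],[-1,[0.01,0.005,-0.15],[0,0,-3]],[-1,[0.03,0.01,-0.15],[0,0,-7]],[-1,[0.055,0.02,-0.15],[0,0,-13]],[-1,[0.08,0.03,-0.15],[0,0,-20]]]' && python3 -m pendant '[[-1,[0.020,0.002,0],[0,0,-6]],[-1,[0.045,0.0,0],[0,0,-12]],[-1,[0.07,-0.001,0],[0,0,-19]],[-1,[0.095,-0.002,0],[0,0,-26]],[-1,[0.115,-0.003,0],[0,0,-33]],[-1,[0.13,-0.003,0],[0,0,-39]],[-1,[0.14,-0.003,0],[0,0,-41.5]],[-1,[0.14,-0.003,0],[0,0,-41.5]]]'; python3 -c "
from h import *
go((.492,-.2974,.0229),-28.5)"
```

```text
clock: 25.67
tool_pos: [0.5367, -0.1643, 0.1621]
orientation: [-180.0, 0.0, -69.7]
force: [0.2, 0.1, -2.9]
opening: 0.0317
gripper_force: 29.9
clock: 26.33
tool_pos: [0.5878, -0.2961, 0.1608]
orientation: [180.0, 0.1, -28.5]
force: [0.0, -0.4, -2.6]
opening: 0.032
gripper_force: 29.9
shift mm [-83.4  46.7 138.1] turn [0.03 0.09 0.04]
```

```bash
python3 -m pendant '[[-1,[-0.025,0.014,0],[0,0,0]],[-1,[-0.055,0.03,0],[0,0,0]],[-1,[-0.078,0.044,0.01],[0,0,0]],[-1,[-0.0834,0.0467,0.035],[0,0,0]],[-1,[-0.0834,0.0467,0.07],[0,0,0]],[-1,[-0.0834,0.0467,0.088],[0,0,0]],[-1,[-0.0834,0.0467,0.092],[0,0,0]],[-1,[-0.0834,0.0467,0.092],[0,0,0]],[-1,[-0.0834,0.0467,0.092],[0,0,0]]]'; python3 -c "
from h import *
go((.492,-.2974,.0229),-28.5)"
```

```text
clock: 27.08
tool_pos: [0.4931, -0.2957, 0.0709]
orientation: [180.0, -0.0, -28.5]
force: [-0.3, 0.3, -2.2]
opening: 0.0317
gripper_force: 29.9
shift mm [-0.2  2.  48. ] turn [ 0.01 -0.04  0.01]
```

```bash
python3 -m pendant '[[-1,[0,0.002,0.01],[0,0,0]],[-1,[0,0.002,0.024],[0,0,0]],[-1,[0,0.002,0.035],[0,0,0]],[-1,[0,0.002,0.040],[0,0,0]],[-1,[0,0.002,0.043],[0,0,0]],[-1,[0,0.002,0.045],[0,0,0]],[-1,[0,0.002,0.0465],[0,0,0]],[-1,[0,0.002,0.0465],[0,0,0]]]';  python3 -c "
from h import *
go((.492,-.2974,.0229),-28.5)"; python3 -m pendant '[[-1,[0,0,0.001],[0,0,0]],[-1,[0,0,0.0017],[0,0,0]],[-1,[0,0,0.0017],[0,0,0]]]'
```

```text
clock: 27.75
tool_pos: [0.4917, -0.2976, 0.0237]
orientation: [-180.0, -0.0, -28.5]
force: [0.2, -0.3, -2.5]
opening: 0.0317
gripper_force: 29.9
shift mm [ 0.2 -0.3  0.8] turn [-0.   -0.02  0.01]
clock: 28.0
tool_pos: [0.492, -0.2977, 0.0229]
orientation: [-180.0, -0.1, -28.5]
force: [-1.8, 0.5, 4.3]
opening: 0.0319
gripper_force: 30.0
```

```bash
python3 -m pendant '[[-0.1,[0,0,0],[0,0,0]],[0.1,[0,0,0],[0,0,0]],[0.2,[0,0,0],[0,0,0]],[0.2,[0,0,0],[0,0,0]],[0.2,[0,0,-0.02],[0,0,0]],[0.2,[0,0,-0.05],[0,0,0]],[0.2,[0,0,-0.085],[0,0,0]],[-0.1,[0,0,-0.115],[0,0,0]],[-0.1,[0,0,-0.14],[0,0,0]],[-0.1,[0,0,-0.15],[0,0,0]]]' && python3 -m pendant '[[-0.1,[-0.01,-0.015,0],[0,0,7]],[-0.1,[-0.025,-0.035,0],[0,0,14]],[-0.1,[-0.04,-0.055,0],[0,0,21]],[-0.1,[-0.055,-0.075,0],[0,0,28]],[-0.1,[-0.07,-0.095,0],[0,0,35]],[-0.1,[-0.085,-0.115,0],[0,0,42]],[-0.1,[-0.1,-0.135,0],[0,0,49]],[-0.1,[-0.12,-0.16,0],[0,0,56]],[-0.1,[-0.13,-0.1726,0],[0,0,61.5]],[-0.1,[-0.13,-0.1726,0],[0,0,61.5]]]'; python3 -c "
from h import *
import pickle
p=pickle.load(open('w6.pkl','rb'));T=viewer.camera_params('top');S=viewer.camera_params('side')
q=(358.6,123.6);print(plane(p,q,.026),tri([(T,(341.2,226.8)),(S,(354.5,198.5)),(p,q)]))
go((.46,-.084,.0115),-90)"
```

```text
clock: 28.83
tool_pos: [0.4932, -0.2982, 0.1762]
orientation: [-180.0, -0.3, -28.5]
force: [1.1, -0.5, 0.9]
opening: 0.0413
gripper_force: 0.0
clock: 29.67
tool_pos: [0.4588, -0.0815, 0.1717]
orientation: [180.0, 0.0, -90.3]
force: [0.4, -0.5, 0.2]
opening: 0.0395
gripper_force: 0.0
[ 0.45842304 -0.08386887  0.026     ] (array([ 0.46033405, -0.0836091 ,  0.02452265]), [np.float64(1.3), np.float64(1.0), np.float64(2.1)])
shift mm [  2.6  -1.2 160.2] turn [ 0.    0.03 -0.29]
```

```bash
python3 -m pendant '[[-0.1,[0,0,0.02],[0,0,0]],[-0.1,[0,0,0.05],[0,0,0]],[-0.1,[0,0,0.08],[0,0,0]],[-0.1,[0,0,0.1],[0,0,0]],[-0.1,[0,0,0.11],[0,0,0]],[-0.1,[0,0,0.11],[0,0,0]],[-0.1,[0,0,0.11],[0,0,0]]]'; python3 -c "
from h import *
go((.46,-.0838,.0115),-90)"
```

```text
clock: 30.25
tool_pos: [0.4592, -0.0842, 0.0614]
orientation: [179.9, -0.0, -90.0]
force: [0.5, 0.2, -0.0]
opening: 0.0391
gripper_force: 0.0
shift mm [-0.4 -0.9 49.9] turn [ 0.1  -0.03  0.05]
```

```bash
python3 -m pendant '[[-0.1,[-0.0005,-0.001,0.01],[0,0,0]],[-0.1,[-0.0005,-0.001,0.026],[0,0,0]],[-0.1,[-0.0005,-0.001,0.04],[0,0,0]],[-0.1,[-0.0005,-0.001,0.048],[0,0,0]],[-0.1,[-0.0005,-0.001,0.0498],[0,0,0]],[-0.1,[-0.0005,-0.001,0.0498],[0,0,0]],[-0.1,[-0.0005,-0.001,0.0498],[0,0,0]]]' && python3 -m pendant '[[-0.4,[0,0,0],[0,0,0]],[-1,[0,0,0],[0,0,0]],[-1,[0,0,0],[0,0,0]],[-1,[0,0,0],[0,0,0]],[-1,[0,0,0],[0,0,0]],[-1,[0,0,0],[0,0,0]]]'
```

```text
clock: 30.83
tool_pos: [0.4612, -0.0833, 0.0129]
orientation: [-179.9, 0.0, -90.0]
force: [1.0, 0.7, 0.3]
opening: 0.0394
gripper_force: 0.0
clock: 31.33
tool_pos: [0.4609, -0.0833, 0.0125]
orientation: [-180.0, 0.0, -90.0]
force: [-0.8, 0.2, 5.3]
opening: 0.0191
gripper_force: 30.0
```

```bash
python3 -m pendant '[[-0.3,[0,0,0],[0,0,0]],[-0.1,[0,0,0],[0,0,0]],[-0.1,[0,0,0.0018],[0,0,0]],[-0.1,[0,0,0.0018],[0,0,0]],[-1,[0,0,0.0018],[0,0,0]],[-1,[0,0,0.0018],[0,0,0]],[-1,[0,0,0.0018],[0,0,0]],[-1,[0,0,0.0018],[0,0,0]],[-1,[0,0,0.0018],[0,0,0]],[-1,[0,0,0.0018],[0,0,0]]]' && python3 -m pendant '[[-1,[0,0,-0.003],[0,0,0]],[-1,[0,0,-0.008],[0,0,0]],[-1,[0,0,-0.012],[0,0,0]],[-1,[0,0,-0.012],[0,0,0]]]'
python3 - <<'E'
from h import *
s=viewer.snapshot("side")[:,:,::-1];w=viewer.snapshot("top")[:,:,::-1]
cv2.imwrite("pics/c7.png",cv2.resize(np.hstack([s[165:235,310:400],w[180:250,300:390]]),None,fx=4.4,fy=4.4,interpolation=cv2.INTER_CUBIC))
E
```

```text
clock: 32.17
tool_pos: [0.4605, -0.0833, 0.0103]
orientation: [180.0, 0.0, -90.0]
force: [0.4, -0.3, 0.1]
opening: 0.0198
gripper_force: 30.0
clock: 32.5
tool_pos: [0.4613, -0.0832, 0.0234]
orientation: [-179.9, 0.0, -90.0]
force: [-0.1, -0.0, -0.9]
opening: 0.0198
gripper_force: 30.0
```

View pics/c7.png

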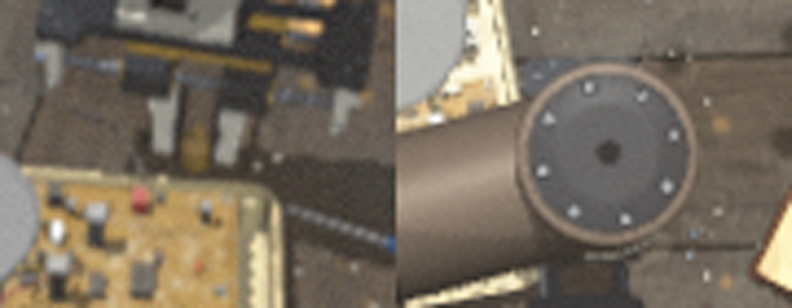

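The side crop shows w5 upright between the fingers, at about (195,150) in the crop. Carrying it to well 5.

```bash
python3 -m pendant '[[-1,[0,0,-0.015],[0,0,0]],[-1,[0,0,-0.04],[0,0,0]],[-1,[0,0,-0.07],[0,0,0]],[-1,[0.003,0.001,-0.09],[0,0,0]],[-1,[0.01,0.003,-0.1],[0,0,-3]],[-1,[0.02,0.006,-0.1],[0,0,-9]],[-1,[0.03,0.01,-0.1],[0,0,-15]],[-1,[0.045,0.014,-0.1],[0,0,-21]],[-1,[0.06,0.018,-0.1],[0,0,-27]],[-1,[0.075,0.021,-0.1],[0,0,-32]]]'; python3 -c "
from h import *
go((.416,-.2562,.12),-28.5)"
```

```text
clock: 33.43
tool_pos: [0.439, -0.1588, 0.1223]
orientation: [-180.0, 0.0, -57.7]
force: [0.5, -0.8, -0.1]
opening: 0.0197
gripper_force: 30.0
shift mm [70.  71.5  2.2] turn [-0.000e+00  1.000e-02 -2.917e+01]
```

```bash
python3 -m pendant '[[-1,[0.01,0.01,0],[0,0,-5]],[-1,[0.025,0.025,0],[0,0,-10]],[-1,[0.04,0.04,0],[0,0,-16]],[-1,[0.055,0.055,0],[0,0,-22]],[-1,[0.065,0.066,0],[0,0,-27]],[-1,[0.07,0.0715,0.02],[0,0,-29.2]],[-1,[0.07,0.0715,0.045],[0,0,-29.2]],[-1,[0.07,0.0715,0.055],[0,0,-29.2]],[-1,[0.07,0.0715,0.055],[0,0,-29.2]],[-1,[0.07,0.0715,0.055],[0,0,-29.2]]]'; python3 -c "
from h import *
go((.416,-.2562,.0203),-28.5)"
```

```text
clock: 34.27
tool_pos: [0.4156, -0.2556, 0.067]
orientation: [180.0, 0.1, -28.8]
force: [0.5, -0.1, -0.3]
opening: 0.0198
gripper_force: 30.0
shift mm [ 0.7  0.3 46.7] turn [ 0.04  0.09 -0.29]
```

```bash
python3 -m pendant '[[-1,[0.0005,0,0.01],[0,0,0]],[-1,[0.0005,0,0.024],[0,0,0]],[-1,[0.0005,0,0.032],[0,0,0]],[-1,[0.0005,0,0.034],[0,0,0]],[-1,[0.0005,0,0.034],[0,0,0]],[-1,[0.0005,0,0.034],[0,0,0]]]';  python3 -c "
from h import *
go((.416,-.2562,.0203),-28.5)"
```

```text
clock: 34.77
tool_pos: [0.417, -0.2559, 0.034]
orientation: [-180.0, -0.0, -28.8]
force: [0.0, 0.4, -0.4]
opening: 0.0201
gripper_force: 30.0
shift mm [-0.7  0.8 13.7] turn [-0.   -0.04 -0.27]
```

```bash
python3 -m pendant '[[-1,[-0.0007,0.0008,0.003],[0,0,0]],[-1,[-0.0007,0.0008,0.006],[0,0,0]],[-1,[-0.0007,0.0008,0.009],[0,0,0]],[-1,[-0.0007,0.0008,0.0115],[0,0,0]],[-1,[-0.0007,0.0008,0.0128],[0,0,0]],[-1,[-0.0007,0.0008,0.0128],[0,0,0]]]';python3 -m pendant '[[-1,[0,0,0.001],[0,0,0]],[-1,[0,0,0.0014],[0,0,0]],[-1,[0,0,0.0014],[0,0,0]]]'
```

```text
clock: 35.27
tool_pos: [0.4153, -0.2562, 0.0203]
orientation: [180.0, 0.0, -28.8]
force: [0.2, -0.2, -1.0]
opening: 0.0194
gripper_force: 30.0
clock: 35.52
tool_pos: [0.4156, -0.2563, 0.0201]
orientation: [180.0, -0.0, -28.8]
force: [-3.1, 3.1, 14.4]
opening: 0.0199
gripper_force: 30.0
```

```bash
python3 -m pendant '[[-0.4,[0,0,-0.0008],[0,0,0]],[-0.2,[0,0,-0.0008],[0,0,0]],[0,[0,0,-0.0008],[0,0,0]],[0,[0,0,-0.0008],[0,0,0]],[0,[0,0,-0.02],[0,0,0]],[0,[0,0,-0.05],[0,0,0]],[0,[0,0,-0.09],[0,0,0]],[0,[0,0,-0.13],[0,0,0]],[0,[0,0,-0.17],[0,0,0]],[0,[0,0,-0.2],[0,0,0]]]' && python3 -m pendant '[[0,[-0.018,-0.03,0],[0,0,0]],[0,[-0.01,-0.07,0],[0,0,0]],[0,[0,-0.11,0],[0,0,0]],[0,[0,-0.15,0],[0,0,0]],[0,[0,-0.19,0],[0,0,0]],[0,[0,-0.22,0],[0,0,0]],[0,[0,-0.22,0],[0,0,0]],[0,[0,-0.22,0],[0,0,0]]]'
python3 - <<'E'
from h import *
s=viewer.snapshot("side")[:,:,::-1];w=viewer.snapshot("top")[:,:,::-1]
cv2.imwrite("pics/c8.png",cv2.resize(np.hstack([s[115:195,310:400],w[170:250,370:450]]),None,fx=4.7,fy=4.7,interpolation=cv2.INTER_CUBIC))
E
```

```text
clock: 36.35
tool_pos: [0.4159, -0.2565, 0.2226]
orientation: [-180.0, -0.2, -28.8]
force: [1.0, -1.0, -0.2]
opening: 0.0436
gripper_force: 0.0
clock: 37.02
tool_pos: [0.5218, -0.0619, 0.2184]
orientation: [180.0, 0.1, -28.6]
force: [-0.2, -0.6, -0.3]
opening: 0.0438
gripper_force: 0.0
```

View pics/c8.png

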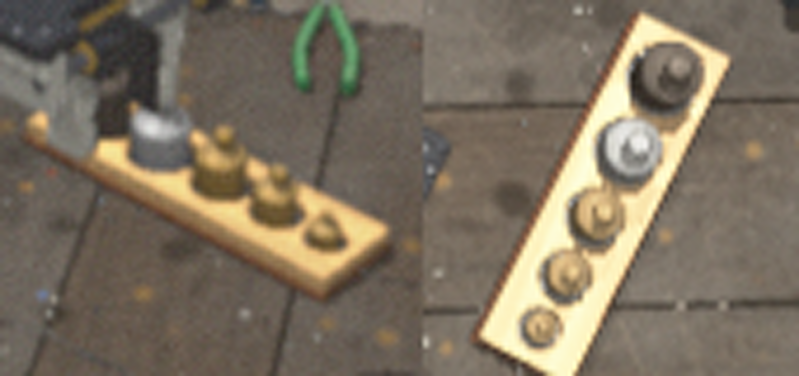

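Both views show all five weights upright in their wells, in order. I'll check knob positions numerically.

Run:
```python
from h import *
T=viewer.camera_params("top");S=viewer.camera_params("side")
W={5:(.416,-.2562),4:(.4513,-.2749),3:(.492,-.2974),2:(.5375,-.3218)}
for i,t,s in [(5,(542,326),(326,220)),(4,(572,271),(279,176)),(3,(603,213),(226,138))]:
    x,r=tri([(T,((t[0]-423)/4.7+370,t[1]/4.7+170)),(S,(s[0]/4.7+310,s[1]/4.7+115))]);print(i,x.round(4),max(r),(x[:2]-W[i]).round(4))
print(sensors.get_obs()['qvel'].round(1))
```

```text
5 [ 0.4164 -0.257   0.03  ] 0.0 [ 0.0004 -0.0008]
4 [ 0.452  -0.2768  0.0445] 0.8 [ 0.0007 -0.0019]
3 [ 0.4908 -0.2982  0.0529] 0.4 [-0.0012 -0.0008]
[-1.  -0.7 -0.2  0.  -0.1 -0.1]
```

Positions agree within 2 mm, and the heights match seated weights. Handing in.

```bash
python3 -m pendant '[[0,[0,0,0],[0,0,0]],[0,[0,0,0],[0,0,0]],[0,[0,0,0],[0,0,0]]]'; python3 -c "
from plant import workorder
print(workorder.close_job())"
```

```text
clock: 37.37
tool_pos: [0.5211, -0.0642, 0.2193]
orientation: [-180.0, -0.0, -28.9]
force: [-1.1, 0.0, -0.3]
opening: 0.0441
gripper_force: 0.0
the job is handed in; nothing more can be done
None
```

All five weights were set down in their own wells, upright and in order of size, and the job was handed in at about 37 s; the hand-in returned no verdict. Weights 3, 4 and 5 were measured within about 2 mm of their well centres; weights 1 and 2 were checked by touchdown force and camera view only.

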